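# Roll the nest's knurled wheel to the gauge mark

## Robot

A 7-joint arm with a two-finger parallel gripper is mounted at the origin on a cart in front of the work surface, level with it; the furniture and walls round the work are solid. World frame = base frame: x ahead of the robot, y to its left, z up, the work surface at z = 0. Lengths are in m, angles in rad, forces in N, time in s.
With the tool pointing down it reaches from about 0.425 to 0.95 m from the base axis. Payload 4.7 kg.
Tool frame: the origin (TCP) lies on the centre line of the jaws, within the pads' length; the fingertips stand robot.nose_length ahead of it and the grasp point (between the pads) lies 8 mm behind it (robot.nose_length is the distance from the TCP to the fingertips, in m); z points along the fingers, y is the line along which they close (so a half turn about z gives the same grasp; the last joint's range is limited). The gripper opens to 85 mm and grips with 20 to 120 N. Pads are 22 mm wide; open, the fingers measure 114 mm over their backs; the gripper's body (76 mm by 85 mm) begins 54 mm behind the grasp point. The pads swing forward as they close: fully open they stand 13 mm farther back than shut.
Start: joints at [1.097, 0.469, -0.049, 1.532, 0.024, 1.141, -0.082], TCP at [0.29, -0.609, 0.242] pointing down, gripper open.
Joint ranges: [-2.59, 2.59], [-0.33, 1.99], [-1.39, 1.29], [0.1, 2.45], [-1.04, 4.18], [0.21, 1.99], [-2.66, 2.66]. Speed limits (rad/s): [2.57, 2.57, 3.14, 3.14, 3.14, 3.14, 3.14].

## Interface

Orientations are given as [roll, pitch, yaw] about the fixed x, y, z axes, in that order (R = Rz(yaw) Ry(pitch) Rx(roll)).
In Python, from plant import robot gives the robot as it stands. Calls block until the motion is done:
- robot.goto(position, orientation): joint-space move of the TCP to a pose.
- robot.move_straight(position, vel=0.15, attitude=None, contact_N=None): straight line of the TCP; attitude=None keeps the orientation; vel is the mean speed in m/s. With contact_N (N) it stops when the force on the tool has changed by that much, and returns True; else False.
- robot.move_joints(angles): joint-space move.
- robot.grip(opening, strength=None): opening from 0.0 (shut) to 1.0 (fully open); strength is the grip in N (None keeps the last); returns when the fingers have stopped.
- robot.sleep(seconds).
- robot.inverse_kinematics(position, orientation): joint angles nearest the present ones, or None.
- robot.sense(): the state.
- robot.grab_frame(name): name is "side" or "top" or "wrist"; returns a dict with "image" (384x512x3 uint8, red, green, blue), "range_z" (384x512 float32, m along the optical axis (not along the pixel's ray), 0 where there is no reading), "fx", "fy", "cx", "cy" (pixels), "R" (3x3) and "t" (3): a world point X has camera coordinates R X + t. Camera axes: x right, y down, z forward; pixel columns grow to the right and rows downward; lengths in m; the calibration is good to about 2 mm. A picture is of the moment at which its call begins.
A pose or a line that the arm cannot do raises robot.IKError and nothing moves.
- robot.close_job(): hands the job in; it is judged then, once.
The state is a dict: "t": time; "joint_pos": joint angles; "joint_velocities": joint speeds; "effort": joint torques, N m; "tcp_pos": TCP position; "tcp_rot": TCP orientation; "wrist_force": force on the tool from outside, world axes, zero at the start; "torque": the same for the moment, N m; "opening": opening from 0.0 (shut) to 1.0 (fully open); "gripper_force": force on a finger pad.
Only numpy, scipy, OpenCV 4.12 (cv2) and the standard library are available. Lean on these libraries where they do the work, as an engineer would, in place of code of your own. Each camera call takes 0.05 s, during which the arm holds its last target. There are 200 camera calls.

## Task

Set the specimen nest on the bench: roll its knurled wheel with a fingertip, pressing gently on the wheel's crown, until the sliding jaw has closed far enough that its red pointer stands within the width of the green gauge clip. Work the wheel only: do not push the jaw, and do not touch or lift the black specimen mount lying between the jaws (the jaw may nudge it along); leave the other things on the bench where they are.

Things in the scene. Friction and masses are not known exactly. Their poses are not given: they have to be found in the camera images.
- nest: Specimen nest, fixed on the bench: aluminium bed 80 x 240 x 12 mm. Origin at its underside's centre; x across the bed (away from the robot at yaw 0), y along it, z up. At the -y end a fixed jaw (inner face at y = -75 mm, top 38 mm above the bench), then the sliding jaw, at the +y end a grey wheel housing (y 37 to 113, x -24 to 24 mm, 61 mm high). White ticked strip along the -x edge.
- wheel_crown (a point): Top of the wheel at rest, at x = 0, y = 75, z = 75 mm in the nest's frame (fixed to the nest), 14 mm above the housing cheeks. The wheel is sprung (with the jaw on a rocker pivoted below the jaw) and gives way downwards under a finger: about 1 N to start, then 0.7 N per mm, 8 mm at most. Pressed down 3 to 5 mm (3 to 5 N) the finger grips the wheel well; turning takes about 1 N along the rim.
- wheel: Dark knurled wheel with four yellow knurls, 56 mm across, 18 mm wide, axle level along the nest's x; origin on the axle. Stroking the crown towards the nest's -y closes the gap, back opens it; it stays as left. 1 rad moves the jaw 8 mm: 3.5 mm of stroke without slip moves the jaw 1 mm, the same way. It takes several strokes, the finger lifted between them.
- jaw: Steel sliding jaw, 50 mm wide in x, 16 mm thick in y, 26 mm high, with a post 62 mm above the bench and a rack into the housing. Origin at the jaw's bottom centre, 8 mm from its face towards the fixed jaw. It slides along the nest's y, towards -y as it closes.
- pointer (a point): Tip of the red pointer on the sliding jaw (2 mm wide), above the white strip, 18 mm above the bench; it moves with the jaw. At the start it is 16 to 37 mm on the +y side of the gauge clip.
- gauge_clip: Green clip astride the -x edge of the bed, 6 mm wide along y: the gauge mark. Origin at the middle of its width; its x, y, z run as the nest's. Fixed for the episode at any of various places along the strip. The pointer is on the mark when its y in this frame is 0; it is within the clip's width from -3 to +3 mm.
- mount_center (a point): Centre of the black specimen mount, a disc 30 mm across and 19 mm high, lying loose on the bed between the jaws. With the pointer on the mark the jaws are 36 to 46 mm apart.
- eyepiece_center (a point): Centre of the loose dark eyepiece, 34 mm across, 51 mm high, standing on the bench beyond the wheel end of the nest.
- can_center (a point): Centre of the loose black can with a grey cap, 37 mm across, 54 mm high, standing on the bench beyond the fixed-jaw end.
- red_mount_center (a point): Centre of the loose red specimen mount, 30 mm across, 15 mm high, on the bench in front of (on the -x side of) the nest.
- mount: The same black mount; origin at the centre of its underside.
There are look-alikes about, which are no part of the job. What is shaped like the mount but pink or turquoise is not meant.

How it is judged:
By the outcome, as a careful person would: the job done as asked, in the order asked, and still so for the second after the job is handed in, with the robot touching nothing.
It also fails if it takes over 48 s, if anything falls off the work surface, if the arm or the gripper's body presses on something with over 40 N, if the wrist force passes 120 N, or if a joint passes its speed limit or range.

## Working session

There is one attempt and no reset: what is moved stays moved. The work goes in short steps, each a Python script; the robot and the scene stay as the last script left them, time stands still between calls to the robot, and variables do not carry over. Pictures are saved under pics/ and viewed, at most 10 in all, crops included, and the job is handed in when it is done.

```bash
ls; mkdir -p pics; python3 - <<'E'
from plant import robot
import cv2,numpy as np
print(robot.nose_length, robot.sense())
ims=[]
for n in("top","side"):
    f=robot.grab_frame(n); np.savez(f"pics/{n}0.npz",**f)
    cv2.imwrite(f"pics/{n}0.png",cv2.resize(f["image"][:,:,::-1],(800,600),interpolation=cv2.INTER_CUBIC))
    print(n,f["fx"],f["cx"],f["cy"],f["R"],f["t"])
E
```

```text
pics
0.011 {'t': 0.0, 'joint_pos': array([ 1.09710059,  0.46945601, -0.04857536,  1.53371859,  0.02409564,
        1.1409952 , -0.0823141 ]), 'joint_velocities': array([-0.00086684,  0.00204956,  0.00062884,  0.00138605,  0.00153359,
       -0.00031051, -0.00180294]), 'effort': array([ 5.84550271e-04, -5.10311294e+01, -4.63871250e-02, -2.37719285e+01,
        1.07408781e-02,  7.53920671e-03,  4.92530262e-06]), 'tcp_pos': array([ 0.29018773, -0.60880298,  0.24124108]), 'tcp_rot': array([-3.13960250e+00,  7.89331311e-05,  4.44794594e-01]), 'wrist_force': array([ 0.51803367, -0.49211271,  0.61514653]), 'torque': array([-0.02452312,  0.02827262, -0.00854668]), 'gripper_force': 0.0, 'opening': 0.9964284112402481}
top 498.03882073324286 261.1587551728197 191.23932966030958 [[-0.0139729  -0.9998999   0.00222421]
 [-0.98715464  0.01344066 -0.15920135]
 [ 0.15915552 -0.00442015 -0.98724363]] [-0.20615227  0.50205043  0.95954943]
side 490.0702939129197 256.6053148613319 189.6940445435837 [[-0.9769708  -0.21294582  0.01349571]
 [-0.13930785  0.58866276 -0.7962848 ]
 [ 0.1616211  -0.77982706 -0.60477135]] [0.42506431 0.247841   0.99714247]
```

View pics/top0.png

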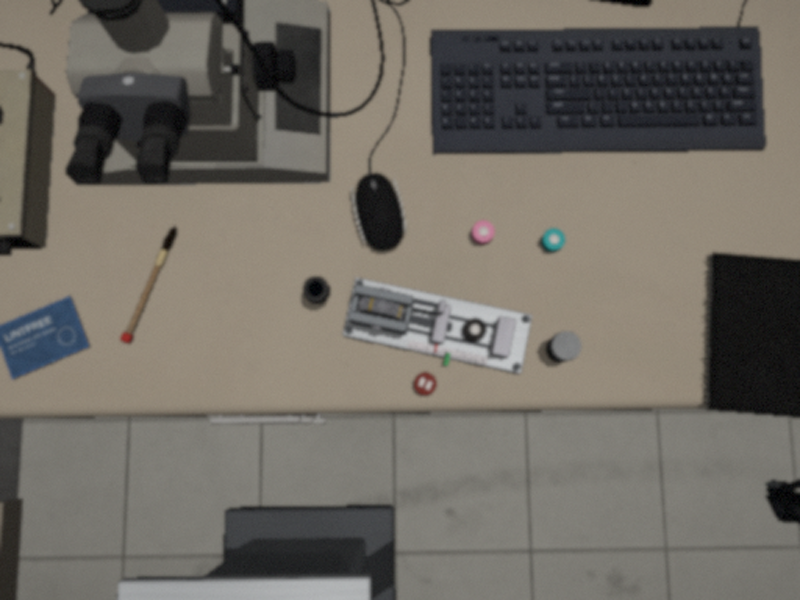

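View pics/side0.png

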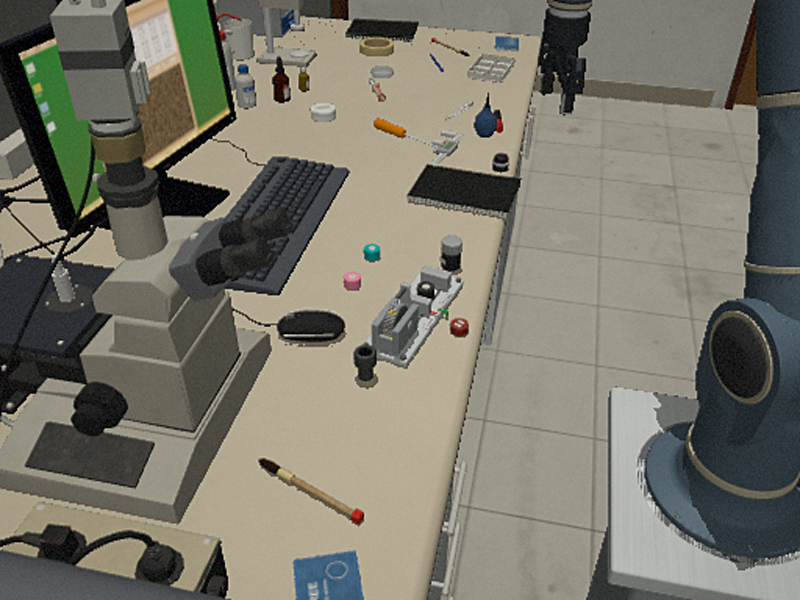

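Top view: nest bed corners at about (358,281), (530,318), (517,372), (344,336) of 800x600, with the wheel housing at left (+y), pointer at about (436,350) and clip at about (446,359). The side view agrees, with eyepiece, can and red mount around the nest.

```bash
cat > h.py <<'E'
import numpy as np,cv2
from plant import robot
def ray(f,u,v):
    R,t=np.array(f["R"]),np.array(f["t"]); c=-R.T@t
    d=R.T@np.array([(u-f["cx"])/f["fx"],(v-f["cy"])/f["fy"],1]); return c,d
def onplane(f,u,v,z):
    c,d=ray(f,u,v); return c+d*(z-c[2])/d[2]
def proj(f,X):
    p=np.array(f["R"])@X+np.array(f["t"]); return np.array([f["fx"]*p[0]/p[2]+f["cx"],f["fy"]*p[1]/p[2]+f["cy"]])
def mid2(f,a,g,b):
    c1,d1=ray(f,*a);c2,d2=ray(g,*b)
    s=np.linalg.lstsq(np.c_[d1,-d2],c2-c1,rcond=None)[0]
    p,q=c1+s[0]*d1,c2+s[1]*d2
    return (p+q)/2,np.linalg.norm(p-q)
E
python3 - <<'E'
from h import *
f=dict(np.load("pics/top0.npz"))
P=[onplane(f,u*.64,v*.64,.012) for u,v in((358,281),(530,318),(517,372),(344,336))]
P=np.array(P);print(P.round(3),np.mean(P,0)); d=P[0]-P[1]+P[3]-P[2]; yaw=np.arctan2(-d[0],d[1]);print("yaw",yaw,np.linalg.norm(d)/2)
c=np.mean(P,0); print("wheel",c[:2]+.075*np.array([-np.sin(yaw),np.cos(yaw)]))
print("ptr",onplane(f,436*.64,350*.64,.018),"clip",onplane(f,446*.64,359*.64,.015))
# view pose candidates
for o in ([np.pi,0,yaw],[np.pi,0,yaw+np.pi/2],[np.pi,0,yaw-np.pi/2],[np.pi,0,yaw+np.pi]):
    print(o[2],robot.inverse_kinematics([c[0],c[1],.3],o))
E
```

```text
[[ 0.529 -0.147  0.012]
 [ 0.476 -0.373  0.012]
 [ 0.405 -0.354  0.012]
 [ 0.455 -0.128  0.012]] [ 0.46631784 -0.25069157  0.012     ]
yaw -0.2239525399727225 0.2315863536950159
wheel [ 0.48297423 -0.17756453]
ptr [ 0.43485555 -0.24855059  0.018     ] clip [ 0.42321479 -0.26145849  0.015     ]
-0.2239525399727225 [ 0.51084635  0.18688128 -0.1131354   1.79715082  0.0228924   1.15882408
 -1.40425224]
1.346843786822174 [ 0.7475834   0.20781246 -0.39167968  1.78424206  0.08578323  1.16620973
  0.10572848]
-1.794748866767619 [-0.48262959  0.29482548  1.12379607  1.84408941 -0.28710019  1.18186428
 -2.63030945]
2.9176401136170704 [ 0.97703142  0.2461029  -0.672687    1.77251022  0.1649314   1.17991779
  1.6027149 ]
```

```bash
python3 - <<'E'
from h import *
robot.goto([.45,-.25,.28],[np.pi,0,1.347])
robot.grip(0.0)
for i,p in enumerate([None,[.48,-.19,.26]]):
    if p: robot.move_straight(p,vel=.15)
    f=robot.grab_frame("wrist"); np.savez(f"pics/w{i}.npz",**f)
    cv2.imwrite(f"pics/w{i}.png",cv2.resize(f["image"][:,:,::-1],(800,600),interpolation=cv2.INTER_CUBIC))
    print(-f["R"].T@f["t"])
s=robot.sense();print(s["t"],s["opening"],s["tcp_pos"],s["wrist_force"])
E
```

```text
[ 0.46685049 -0.182504    0.41191738]
[ 0.49672109 -0.12321609  0.39192528]
3.05 0.0014905409047223084 [ 0.47967335 -0.19127244  0.26018297] [-0.73191944 -0.73360076  0.36513212]
```

View pics/w0.png

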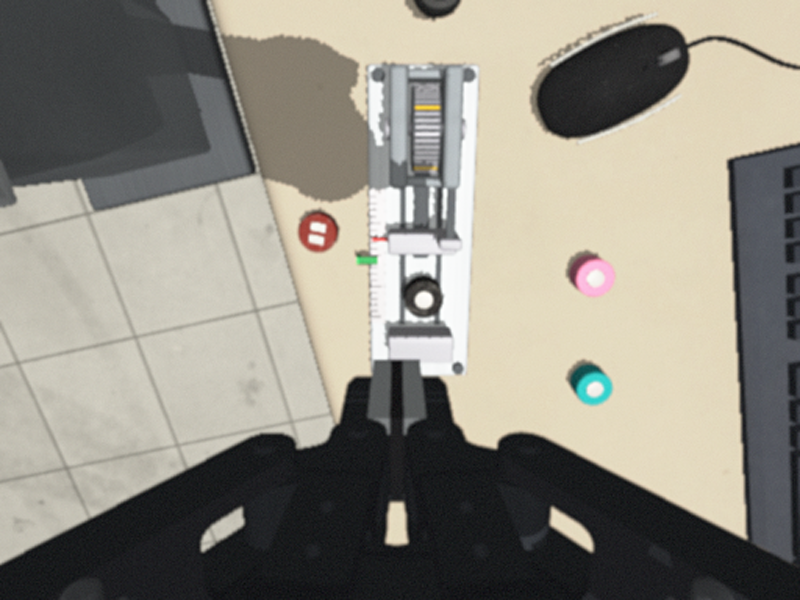

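View pics/w1.png

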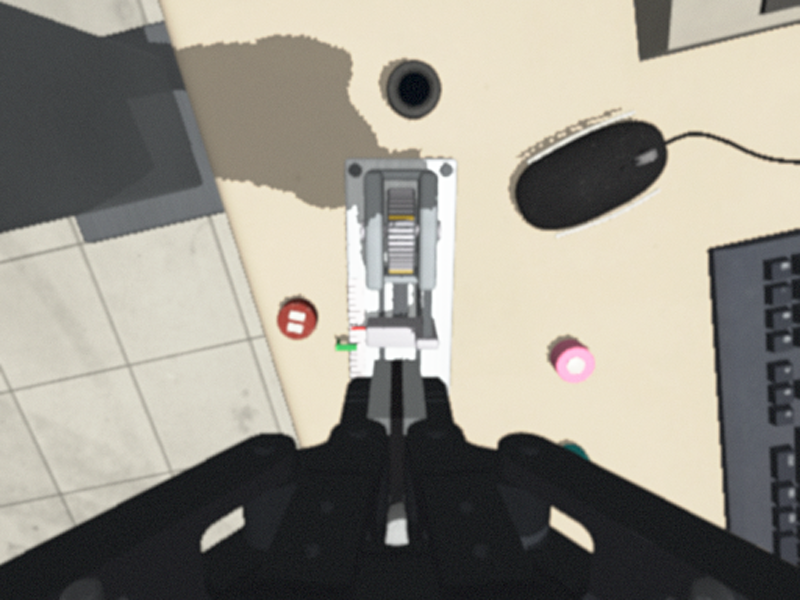

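Wrist views: nest square in view. w0 has bed corners (368,65), (479,66), (466,375), yellow knurls (427,107) and (426,169), pointer ~(378,240), clip ~(367,260). w1 has knurls (401,217) and (401,271), pointer (357,328), clip (346,345).

```bash
cat >> h.py <<'E'
def blob(f,col,near,r=22):
    h=cv2.cvtColor(f["image"],cv2.COLOR_RGB2HSV).astype(int)
    H,S,V=h[...,0],h[...,1],h[...,2]
    m=((H<8)|(H>172)) if col=="red" else (H>45)&(H<80)
    m&=(S>120)&(V>70)
    v,u=np.nonzero(m); k=np.hypot(u-near[0],v-near[1])<r; u,v=u[k],v[k]
    return np.array([u.mean(),v.mean()]),k.sum(),(u.min(),u.max(),v.min(),v.max())
E
python3 - <<'E'
from h import *
a=dict(np.load("pics/w0.npz"));b=dict(np.load("pics/w1.npz"))
k=.64
C=[onplane(a,u*k,v*k,.012) for u,v in((368,65),(479,66),(466,375),(372,375))]+[onplane(b,u*k,v*k,.012) for u,v in((346,159),(456,160))]
print(np.round(C,4))
C=np.array(C); top=(C[0]+C[1]+C[4]+C[5])/4; 
d=C[1]-C[2]; yaw=np.arctan2(-d[0],d[1]); d2=C[5]-C[4]; print("yaw",yaw,np.arctan2(d2[1],d2[0]),np.linalg.norm(d),np.linalg.norm(d2))
ey=np.array([-np.sin(yaw),np.cos(yaw)]);ex=np.array([np.cos(yaw),np.sin(yaw)])
o=top[:2]-.12*ey; print("origin",o,"wheel",o+.075*ey)
def n(P): q=P[:2]-o; return np.round([1e3*q@ex,1e3*q@ey,1e3*P[2]],1)
for p,q in(((427,107),(401,217)),((426,169),(401,271))):
    P,e=mid2(a,np.array(p)*k,b,np.array(q)*k); print("knurl",n(P),P,e)
for c,p,q in(("red",(378,240),(357,328)),("green",(367,260),(346,345))):
    A=blob(a,c,np.array(p)*k,12);B=blob(b,c,np.array(q)*k,12)
    P,e=mid2(a,A[0],b,B[0]); print(c,A,B,n(P),e,[n(onplane(f,*x[0],z)) for f,x in((a,A),(b,B)) for z in (.018,)])
E
```

```text
[[ 0.4585 -0.1282  0.012 ]
 [ 0.5345 -0.1462  0.012 ]
 [ 0.4815 -0.3774  0.012 ]
 [ 0.4055 -0.3602  0.012 ]
 [ 0.4592 -0.1277  0.012 ]
 [ 0.5342 -0.1455  0.012 ]]
yaw -0.22524730145646174 -0.23297774894211953 0.23721525957659362 0.07711577219395899
origin [ 0.46979454 -0.25385574] wheel [ 0.4865456  -0.18075032]
knurl [-0.3 88.6 72.6] [ 0.48923649 -0.16745737  0.07261148] 7.806429778433018e-05
knurl [ 0.2 51.  57.5] [ 0.48139405 -0.2041659   0.05746837] 0.0005404227951357842
red (array([242.53333333, 152.53333333]), np.int64(15), (np.int64(239), np.int64(246), np.int64(152), np.int64(153))) (array([229. , 209.5]), np.int64(14), (np.int64(226), np.int64(232), np.int64(209), np.int64(210))) [-32.1  -2.1  18.9] 8.91211482395068e-06 [array([-32.1,  -2.3,  18. ]), array([-32.2,  -2.4,  18. ])]
green (array([234.28205128, 165.94871795]), np.int64(39), (np.int64(229), np.int64(240), np.int64(164), np.int64(168))) (array([221.08108108, 221.86486486]), np.int64(37), (np.int64(216), np.int64(227), np.int64(220), np.int64(223))) [-42.2 -19.1  15.6] 9.54773861729022e-05 [array([-42.1, -18.5,  18. ]), array([-41.9, -18.1,  18. ])]
```

Two-view heights check: knurl radius about 29 mm, pointer at 18.9 mm, clip about 17 mm away. Next, one test stroke and a measurement.

```bash
cat >> h.py <<'E'
YAW=-.2275; EX=np.array([np.cos(YAW),np.sin(YAW)]); EY=np.array([-np.sin(YAW),np.cos(YAW)]); O=np.array([.4699,-.2538])
def W(y,z): return [*(O+EY*y),z]
def N(P): q=P[:2]-O; return np.round([1e3*q@EX,1e3*q@EY,1e3*P[2]],1)
def stroke(y0,y1,vel=.05):
    robot.move_straight(W(y0,.095),vel=.12)
    f0=robot.sense()["wrist_force"]
    hit=robot.move_straight(W(y0,.079),vel=.02,contact_N=3)
    s=robot.sense(); z=s["tcp_pos"][2]
    robot.move_straight(W(y1,max(z-.0005,.0795)),vel=vel)
    e=robot.sense(); print("hit",hit,"z",z.round(4),"F0",(s["wrist_force"]-f0).round(1),"F1",(e["wrist_force"]-f0).round(1),N(e["tcp_pos"]))
    robot.move_straight(W(y1,.095),vel=.1)
def look(name):
    robot.move_straight([.48,-.19,.26],vel=.2)
    f=robot.grab_frame("wrist"); np.savez(f"pics/{name}.npz",**f)
    G=np.array([*(O+EX*-.0422+EY*-.0191),.0156])
    g=blob(f,"green",proj(f,G),12); c=N(onplane(f,*g[0],.0156))
    for dy in range(0,60,4):
        try: r=blob(f,"red",proj(f,np.array([*(O+EX*-.032+EY*(.006-dy/1e3)),.0185])),4)
        except ValueError: continue
        if r[1]>4: break
    r=blob(f,"red",r[0],10); p=N(onplane(f,*r[0],.0185))
    print("pointer",p,r[1],"clip",c,g[1],"diff",(p-c)[1],"t",robot.sense()["t"]); return f
E
python3 - <<'E'
from h import *
look("l0")
robot.move_straight(W(.085,.11),vel=.15)
stroke(.085,.065)
f=look("l1")
cv2.imwrite("pics/l1.png",cv2.resize(f["image"][60:300,130:350,::-1],(660,600) if 0 else (550,600),interpolation=cv2.INTER_CUBIC))
E
```

```text
pointer [-31.9  -2.4  18.5] 13 clip [-42.2 -19.2  15.6] 37 diff 16.8 t 3.35
hit True z 0.0823 F0 [-1.3  0.   4.9] F1 [-0.9 -1.6  3.8] [ 0.  63.8 81.7]
pointer [-32.3  -8.7  18.5] 9 clip [-42.3 -18.8  15.6] 38 diff 10.100000000000001 t 7.275h.py:21: RuntimeWarning: Mean of empty slice.
  return np.array([u.mean(),v.mean()]),k.sum(),(u.min(),u.max(),v.min(),v.max())
  ret = ret.dtype.type(ret / rcount)
```

View pics/l1.png

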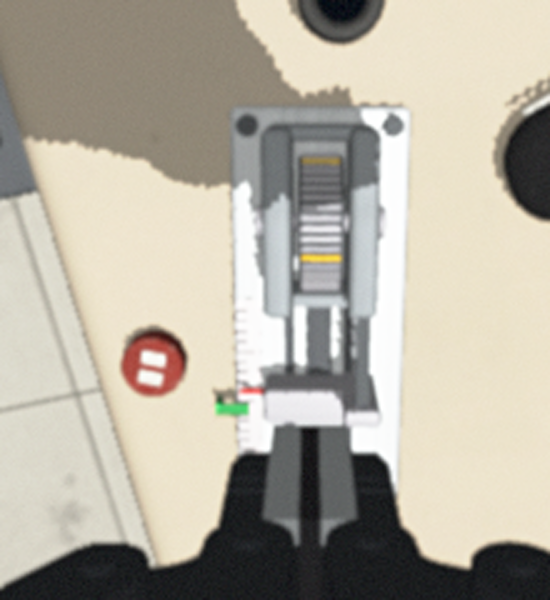

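Crop: pointer (250,391) still above clip (232,408), jaw closing as expected (about 6 mm per stroke), nothing else disturbed.

```bash
python3 -W ignore - <<'E'
from h import *
robot.move_straight(W(.084,.11),vel=.15)
stroke(.084,.066)
robot.move_straight(W(.084,.097),vel=.12)
stroke(.084,.069)
f=look("l2")
robot.move_straight(W(-.075,.26),vel=.2)
f=robot.grab_frame("wrist"); np.savez("pics/l3.npz",**f)
u,v=proj(f,np.array([*(O+EX*-.037+EY*-.019),.016])).astype(int);print(u,v,robot.sense()["t"])
a=max(v-70,0);b=max(u-70,0)
cv2.imwrite("pics/l3.png",cv2.resize(f["image"][a:a+140,b:b+140,::-1],(600,600),interpolation=cv2.INTER_CUBIC))
E
```

```text
hit True z 0.0825 F0 [-1.1  0.7  3.9] F1 [-0.3 -1.4  3. ] [ 0.1 64.8 82. ]
hit True z 0.083 F0 [ 0.1 -1.   2.5] F1 [ 0.2 -2.3  2.2] [ 0.  67.8 82.5]
pointer [-32.5 -19.7  18.5] 13 clip [-43.6 -18.6  15.6] 29 diff -1.0999999999999979 t 13.025
219 104 13.925
```

View pics/l3.png

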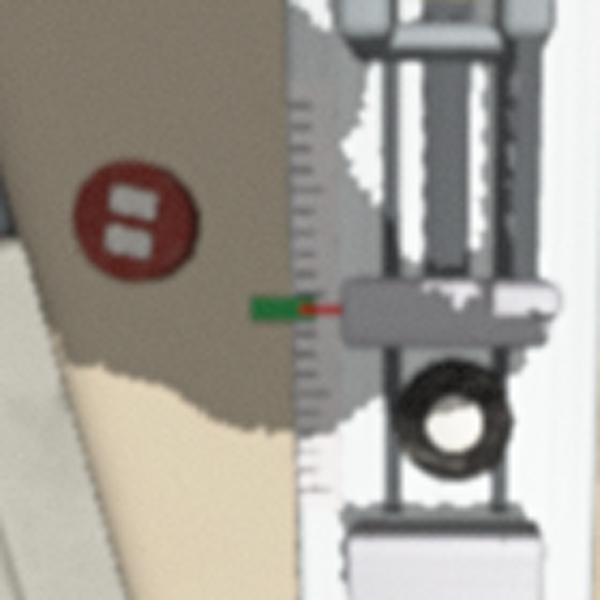

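From nearly overhead, the pointer sits at row 310 and the clip spans rows 296–321 (centre about 308), so the pointer is within 1 mm of the mark. The mount lies free on the bed and the arm is clear.

```bash
python3 -c "
from plant import robot
print(robot.close_job())"
```

```text
the job is handed in; nothing more can be done
None
```

The nest is set and the job handed in: three strokes on the wheel brought the red pointer to within about 1 mm of the middle of the green clip, at about 14 s of the 48 s allowed, without touching the jaw or the black mount.

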